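# Find the lock notch in the carving turntable's rim and press its key home

### The arm

A 7-joint arm with a two-finger parallel gripper is mounted at the origin on the work surface. World frame = base frame: x ahead of the robot, y to its left, z up, the work surface at z = 0. Lengths are in m, angles in degrees, forces in N, time in s.
With the tool pointing down it reaches from about 0.425 to 0.95 m from the base axis. Payload 16.7 kg.
Tool frame: the origin (TCP) lies midway between the tips of the shut fingers; the grasp point (between the pads) lies 19 mm behind it; z points along the fingers, y is the direction in which the jaws open and shut (so a half turn about z gives the same grasp; the last joint's range is limited). The gripper opens to 94 mm and grips with 3 to 60 N. Pads are 16 mm wide; open, the fingers measure 119 mm over their backs; the gripper's body (75 mm by 177 mm) begins 78 mm behind the grasp point.
Start: joints at [-8.566, 24.414, 4.234, 92.017, -1.954, 63.644, -3.845], TCP at [0.675, -0, 0.205] pointing down, gripper open.
Joint ranges: [-163.25, 163.25], [-28.42, 122.38], [-70.27, 78.77], [12.13, 141.07], [-58.53, 238.53], [9.26, 117.41], [-156.51, 156.51]. Speed limits (degrees/s): [108.29, 108.29, 136.94, 136.94, 172.46, 172.46, 172.46].

### API

Orientations are given as a 3x3 rotation matrix whose columns are the frame's x, y, z axes.
In Python, from bench import get_obs, capture, hand_in gives the robot as it stands.
- The arm moves only by the tool drive_tool, never from a script. Its argument "moves" is a list of rows, each a list of 7 numbers: the turn, a rotation vector about the tool's x, y, z in units of 8 degrees (1.0 is 8 degrees), then the shift along the tool's x, y, z in mm, then the gripper's target within -1 to 1 (fully open at 1, half-way at 0, shut at -1). A call has 1 to 12 rows; each row shifts and turns the commanded pose from where the row before left it, along the tool's axes as they then stand; what a row does not reach is not made up. A row lasts 1/10 s, in which the tool goes at most 50 mm and 8.59 degrees, less where a joint would pass 70% of its speed; a pose out of reach is approached as far as the arm can. A call with a gripper value outside its range is refused whole. The fingers move at their own pace and stop on an object; the grip force is fixed at half the most. Time passes only in rows, so rows that do not move let the fingers close. It gives the time, the measured TCP pose, the force and the opening at its end, in the units of the state.
- get_obs(): the state, without advancing time (a new reading comes with each control period).
- capture(name): name is "scene" or "side" or "wrist"; returns a dict with "color" (384x512x3 uint8, red, green, blue), "depth" (384x512 float32, m along the optical axis (not along the pixel's ray), 0 where there is no reading), "fx", "fy", "cx", "cy" (pixels), "rvec" (rotation vector, rad) and "tvec" (3), from world to camera coordinates, as OpenCV has them. Camera axes: x right, y down, z forward; pixel columns grow to the right and rows downward; lengths in m; the calibration is good to about 2 mm. A picture is of the moment at which its call begins.
- hand_in(): hands the job in, once; it reports no verdict.
The state is a dict: "time_s": time; "qpos": joint angles; "joint_velocities": joint speeds; "joint_efforts": joint torques, N m; "tool_pos": TCP position; "tool_rot": TCP orientation; "wrist_force": force on the tool from outside, world axes, zero at the start; "torque": the same for the moment, N m; "width": finger opening in m.
Only numpy, scipy, OpenCV 4.12 (cv2) and the standard library are available. Lean on these libraries where they do the work, as an engineer would, in place of code of your own. Each camera call takes 0.05 s, during which the arm holds its last target. There are 200 camera calls.

### The job

Lock the stone carver's turntable by feel: with the fingers shut, set a fingertip on top of the rim beside the red pointer and slide it along the rim, past the side that faces the robot, until you find the notch; then press the key inside the notch fully down and take the hand away. Only touch and press: leave the carved stone and the tools lying where they are.

Things in the scene. Friction and masses are not known exactly. Their poses are not given: they have to be found in the camera images.
- turntable: heavy round carving turntable, fixed to the bench; origin on the bench at its axis, z up, -x its front, which faces the robot to within 20 degrees. On top a round grey disc, 300 mm across, 30 mm thick, its level top 90 mm above the bench. The disc is very stiff and does not turn under a finger
- rim_axis (a point): point on the turntable's axis at the height of the disc's top. In the rim is one notch, its angle not reported: open above and outwards, 50 mm wide along the rim, reaching from the edge (radius 150 mm) in to radius 113 mm. Its middle lies 45 to 145 degrees counter-clockwise (from above) from start_mark about this axis. The rest of the rim is plain and level
- start_mark (a point): the point on top of the rim beside the red pointer, where the slide starts: 132 mm from the turntable's axis, 90 mm above the bench. The pointer is a red ball of 20 mm on a dark post outside the rim, 172 mm from the axis, its top 88 mm above the bench
- lock_key (a joint): travel of the dull brass-coloured lock key inside the notch, m: 0 = up, 0.008 = fully down. Its flat top (46 mm along the rim, 33 mm across) fills the notch, centred 131 mm from the axis; it lies 8 mm below the rim's top when up, 16 mm when fully down. It moves straight down under a push of about 6 N and stays where it is left
- rosette: square tray-shaped white stone with a carved rosette, 130 x 130 x 50 mm, loose on the middle of the disc; origin at the centre of its underside, so its top is 140 mm above the bench
- mallet: wooden carving mallet standing on its head, 205 mm tall, 84 mm across; origin under its head
- chisel: stone chisel lying on the bench, 215 mm long along its x, wooden handle to -x; origin at its middle, on the underside
- gouge: narrower chisel lying on the bench, 215 mm long along its x; origin at its middle, on the underside
- dust_brush: wooden-handled dust brush lying on the bench along its x, about 200 mm long
- mug: blue mug standing on the bench, 80 mm across, 90 mm tall, origin at its foot
- spray_bottle: white bottle with a red cap standing on the bench, 60 mm across, 170 mm tall, origin at its foot
Mind the look-alikes: they are no part of the job. There is more than one size of the rosette; the one meant has the size given above.

How it is judged (in metres and radians):
On the way, in this order (a step that is already met when the one before it is completed fails the run):
1. a fingertip touches the top of the rim beside the red pointer (within 30 mm of start_mark) (contact force between the fingers and turntable above 0.3 N and horizontal distance between the grasp point and start_mark below 0.03 m and value of joint lock_key below 0.001 m), for 0.1 s.
2. the fingertip slides on along the rim, still touching it, 35 to 75 mm from start_mark towards the front (contact force between the fingers and turntable above 0.3 N and horizontal distance between the grasp point and start_mark between 0.035 and 0.075 m and x of the grasp point in the frame of turntable below -0.03 m and value of joint lock_key below 0.001 m), for 0.1 s.
3. the key in the notch is pressed down by the fingers (at least 6.5 of its 8 mm) (value of joint lock_key above 0.0065 m and contact force between the fingers and turntable above 0.3 N), for 0.1 s.
At the end, for the whole second after the job is handed in: the lock key is at least 6.5 mm down (of 8), the carved stone is within 15 mm of where it was and at rest, and every tool is within 30 mm of where it was (value of joint lock_key above 0.0065 m and distance of rosette from where it was at the start of the episode below 0.015 m and linear speed of rosette below 0.02 m/s and distance of each of mallet, chisel, gouge, dust_brush, mug, spray_bottle from where it was at the start of the episode below 0.03 m); the robot touches nothing.
It fails at once if the carved stone is pushed, lifted or carried (15 mm or more) (distance of rosette from where it was at the start of the episode above 0.015 m).
It fails at once if a tool, the mug or the bottle is knocked, lifted or carried (30 mm or more) (distance of any of mallet, chisel, gouge, dust_brush, mug, spray_bottle from where it was at the start of the episode above 0.03 m).
It also fails if it takes over 67 s, if anything falls off the work surface, if the arm or the gripper's body presses on something with over 40 N, if the wrist force passes 120 N, or if a joint passes its speed limit or range.

## Working session

There is one attempt and no reset: what is moved stays moved. The work goes in short steps, Python scripts to look and compute and a tool call to move; the robot and the scene stay as the last step left them, time stands still between calls to the robot, and variables do not carry over. Pictures are saved under pics/ and viewed, about 8 in all and at most 12, crops included, and the job is handed in when it is done.

Besides the shell and the picture viewer there is one more tool, called after "Request:" by a JSON object that holds its "method" and its "body", one argument or row to a line. drive_tool: Moves the arm, as the interface text tells. Its arguments: {"type":"object","properties":{"moves":{"type":"array"}},"required":["moves"]}

```bash
mkdir -p pics
cat > h.py <<'E'
import numpy as np, cv2
from bench import get_obs, capture
def cam(n):
    c=capture(n); R=cv2.Rodrigues(np.array(c['rvec'],float))[0]; c['R']=R; c['t']=np.array(c['tvec'],float).ravel(); return c
def pts(c):
    h,w=c['depth'].shape; v,u=np.mgrid[:h,:w]; d=c['depth']
    P=np.stack([(u-c['cx'])/c['fx']*d,(v-c['cy'])/c['fy']*d,d],-1)
    return (P-c['t'])@c['R']
def ray(c,u,v,z):
    d=c['R'].T@np.array([(u-c['cx'])/c['fx'],(v-c['cy'])/c['fy'],1]); o=-c['R'].T@c['t']
    return o+d*(z-o[2])/d[2]
def save(c,n): cv2.imwrite('pics/'+n,c['color'][:,:,::-1])
E
python3 - <<'E'
from h import *
ims=[]
for n in('scene','side'):
    c=cam(n); ims.append(c['color']); P=pts(c); hsv=cv2.cvtColor(c['color'],cv2.COLOR_RGB2HSV)
    m=(((hsv[...,0]<8)|(hsv[...,0]>172))&(hsv[...,1]>140)&(hsv[...,2]>70)).astype(np.uint8)
    k,l,s,ce=cv2.connectedComponentsWithStats(m)
    for i in range(1,k):
        if s[i,4]>15: print(n,'red',s[i],ce[i].round(1),np.median(P[l==i],0).round(3))
    ok=(c['depth']>0)&(abs(P[...,2]-.09)<.004)&(P[...,0]>.3)
    sat=hsv[...,1]<60
    m=(ok&sat).astype(np.uint8); k,l,s,ce=cv2.connectedComponentsWithStats(m)
    i=1+np.argmax(s[1:,4]); q=P[l==i]; print(n,s[i],q.min(0),q.max(0))
    hull=cv2.convexHull(q[:,:2].astype(np.float32)); print(cv2.minEnclosingCircle(hull))
    print(n,-c['R'].T@c['t'])
cv2.imwrite('pics/a.png',cv2.resize(np.vstack(ims),None,fx=.78,fy=.78)[:,:,::-1])
save({'color':ims[0]},'s0.png')
print(get_obs())
E
```

```text
scene red [   0   20   32   51 1058] [11.4 46.3] [ 1.215 -2.498 -0.505]
scene red [  90   87   56   44 1147] [117.1 110.7] [ 0.738 -0.613  0.04 ]
scene red [141 125   6   4  18] [143.4 126.7] [ 0.69  -0.356  0.17 ]
scene red [226 236   5   6  24] [228.1 238.7] [0.601 0.157 0.084]
scene [ 156  166   92   74 3132] [ 0.46647278 -0.16854534  0.08601461] [0.76488211 0.13431857 0.09399489]
((0.6149813532829285, -0.017337504774332047), 0.15208256244659424)
scene [0.82190542 0.74035771 1.10242319]
side red [   0   66  123   70 3130] [ 55.3 108.6] [0.195 1.186 0.11 ]
side red [  0 152  79  30 721] [ 37.9 166.1] [ 0.063  1.188 -0.149]
side red [389 189   9   8  65] [393.  192.6] [ 0.684 -0.362  0.169]
side red [ 448  240   64   80 2061] [485.4 277.3] [ 0.697 -0.662  0.05 ]
side [ 252  163   87   41 1695] [ 0.45929078 -0.16985313  0.0860842 ] [0.7669421  0.12910784 0.09399371]
((0.6130593419075012, -0.0226129163056612), 0.15410690009593964)
side [-0.38575273 -1.04546156  0.83896102]
{'time_s': 0.1, 'qpos': array([-8.56447719, 24.44688795,  4.23139024, 92.04620405, -1.95392571,
       63.64554281, -3.84636677]), 'joint_velocities': array([ 0.02914316,  0.01612231,  0.06559293, -0.12081024, -0.12268988,
        0.05080179,  0.00667261]), 'joint_efforts': array([ 8.83693836e-03, -9.37480974e+01,  3.67656559e+00, -4.55044663e+01,
       -4.87404736e-02,  1.68144610e-02,  1.07460426e-04]), 'tool_pos': array([ 6.74611050e-01, -3.98467099e-05,  2.04854316e-01]), 'tool_rot': array([[ 8.38837857e-05,  9.99999326e-01, -1.15771300e-03],
       [ 9.99999993e-01, -8.39752622e-05, -7.89664723e-05],
       [-7.90636384e-05, -1.15770637e-03, -9.99999327e-01]]), 'wrist_force': array([-0.17910911, -0.2702698 , -0.08852636]), 'torque': array([0.02158157, 0.02996827, 0.00347803]), 'width': 0.09363436937501181}
```

View pics/a.png

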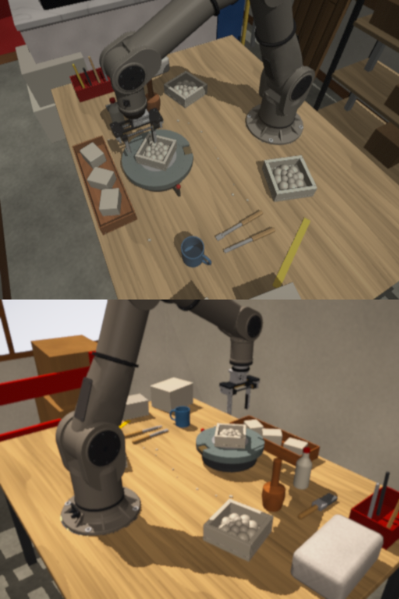

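Run:
```python
from h import *
o=[]
for n,(x,y) in(('scene',(130,120)),('side',(230,120))):
    c=cam(n); o.append(cv2.resize(c['color'][y:y+150,x:x+200],(800,600) if 0 else (600,450),interpolation=cv2.INTER_CUBIC)[:300])
    P=pts(c)
    C=np.array([.614,-.019]); r=np.hypot(*(P[...,:2]-C).transpose(2,0,1))
    hsv=cv2.cvtColor(c['color'],cv2.COLOR_RGB2HSV)
    m=(r>.105)&(r<.155)&(P[...,2]>.07)&(P[...,2]<.088)&(c['depth']>0)
    a=np.degrees(np.arctan2(P[...,1]-C[1],P[...,0]-C[0]))%360
    b=m&(hsv[...,1]>70)&(hsv[...,0]<30)
    print(n,b.sum(),np.median(P[b],0),np.percentile(a[b],[5,25,50,75,95]),np.median(hsv[b],0))
    # tall things near
    t=(r>.15)&(r<.4)&(P[...,2]>.02)&(P[...,2]<.22)&(c['depth']>0)
    for zz in(.03,.1,.15,.19):
        q=P[t&(abs(P[...,2]-zz)<.012)]; g=np.unique((q[:,:2]/.03).round().astype(int),axis=0)*.03; print(zz,[tuple(map(float,x.round(2))) for x in g][:40])
cv2.imwrite('pics/b.png',np.vstack(o)[:,:,::-1])
```

```text
scene 80 [0.48649744 0.010782   0.08256795] [159.72250042 163.05384919 166.9381801  171.04214494 173.89642711] [ 19.  87. 100.]
0.03 [(0.33, -0.3), (0.36, -0.33), (0.36, -0.3), (0.45, -0.36), (0.48, -0.36), (0.48, -0.33), (0.51, -0.36), (0.54, -0.36), (0.6, 0.15), (0.63, 0.36), (0.63, 0.39), (0.66, -0.36), (0.66, -0.33), (0.66, 0.36), (0.69, -0.33), (0.69, 0.36), (0.72, -0.36), (0.78, -0.27), (0.78, -0.24), (0.78, -0.21), (0.78, -0.18), (0.78, -0.15), (0.78, -0.12), (0.78, -0.09), (0.78, -0.06), (0.78, -0.03), (0.78, 0.0), (0.78, 0.03), (0.78, 0.06), (0.78, 0.09), (0.78, 0.12), (0.78, 0.15), (0.78, 0.18), (0.81, -0.27), (0.81, -0.15), (0.81, -0.03), (0.81, 0.06), (0.81, 0.09), (0.81, 0.18), (0.84, -0.27)]
0.1 [(0.45, -0.39), (0.48, -0.39), (0.48, -0.36), (0.48, -0.33), (0.51, -0.39), (0.51, -0.36), (0.51, -0.33), (0.51, -0.12), (0.51, 0.09), (0.54, -0.39), (0.54, -0.36), (0.54, -0.33), (0.54, 0.12), (0.57, 0.12), (0.6, 0.12), (0.6, 0.15), (0.63, 0.12), (0.63, 0.36), (0.63, 0.39), (0.66, -0.33), (0.66, 0.12), (0.66, 0.36), (0.69, -0.33), (0.69, 0.09), (0.69, 0.12), (0.69, 0.36), (0.72
[... 1014 characters left out ...]
.45, -0.03), (0.48, -0.39), (0.48, -0.36), (0.48, -0.33), (0.48, -0.12), (0.48, -0.09), (0.48, -0.06), (0.48, 0.03), (0.48, 0.06), (0.51, -0.39), (0.51, -0.36), (0.51, -0.33), (0.51, -0.15), (0.51, -0.12), (0.51, 0.09), (0.54, -0.39), (0.54, -0.15), (0.57, -0.18), (0.57, -0.15), (0.57, 0.12), (0.6, 0.12), (0.6, 0.15), (0.63, -0.18), (0.63, 0.12), (0.63, 0.36), (0.63, 0.39), (0.66, -0.39), (0.66, -0.36), (0.66, -0.33), (0.66, -0.18), (0.66, -0.15), (0.66, 0.12), (0.66, 0.36), (0.69, -0.39), (0.69, -0.36), (0.69, -0.33), (0.69, 0.36), (0.75, -0.06)]
0.15 [(0.48, -0.39), (0.48, -0.36), (0.51, -0.39), (0.66, -0.36), (0.69, -0.36)]
0.19 [(0.48, -0.39), (0.48, -0.36), (0.51, -0.39), (0.51, -0.36)]
```

View pics/b.png

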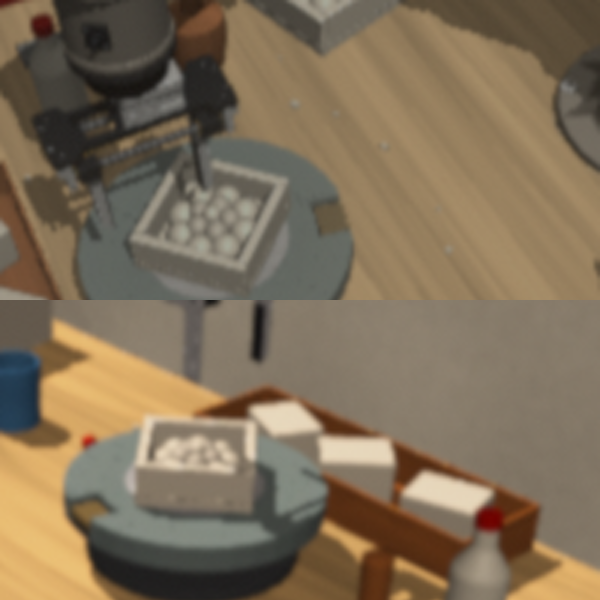

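Request:
{"method": "drive_tool", "body": {
  "moves": [
    [0, 0, 0, 28, -18, 0, -1],
    [0, 0, 0, 28, -18, 0, -1],
    [0, 0, 0, 28, -18, 0, -1],
    [0, 0, 0, 28, -18, 0, -1],
    [0, 0, 0, 0, 0, 25, -1],
    [0, 0, 0, 0, 0, 25, -1],
    [0, 0, 0, 0, 0, 25, -1],
    [0, 0, 0, 0, 0, 20, -1],
    [0, 0, 0, 0, 0, 0, -1],
    [0, 0, 0, 0, 0, 0, -1]
  ]
}}

```text
time_s: 1.2
tool_pos: [0.603, 0.112, 0.1108]
tool_rot: [[0.0, 1.0, -0.0], [1.0, -0.0, -0.0], [-0.0, -0.0, -1.0]]
wrist_force: [0.6, 1.0, 0.0]
width: 0.0172
```

Request:
{"method": "drive_tool", "body": {
  "moves": [
    [0, 0, 0, 0, 0, 5, -1],
    [0, 0, 0, 0, 0, 5, -1],
    [0, 0, 0, 0, 0, 0, -1],
    [0, 0, 0, 0, 0, 0, -1]
  ]
}}

```text
time_s: 1.6
tool_pos: [0.603, 0.112, 0.1007]
tool_rot: [[0.0, 1.0, 0.0], [1.0, -0.0, 0.0], [0.0, 0.0, -1.0]]
wrist_force: [-0.8, -0.2, 0.0]
width: 0.0004
```

Run:
```python
from h import *
C=np.array([.614,-.020]); o=[]
for n,(x,y) in(('scene',(130,120)),('side',(230,120))):
    c=cam(n); P=pts(c); hsv=cv2.cvtColor(c['color'],cv2.COLOR_RGB2HSV)
    o.append(cv2.resize(c['color'][y:y+150,x:x+200],(600,450),interpolation=cv2.INTER_CUBIC)[80:380])
    d=P[...,:2]-C; r=np.hypot(d[...,0],d[...,1])
    m=(r<.17)&(abs(P[...,2]-.09)<.004)&(hsv[...,1]<60)&(c['depth']>0)
    print(n,'top z',np.median(P[m][:,2]),cv2.minEnclosingCircle(cv2.convexHull(P[m][:,:2].astype(np.float32))))
    u,v=np.meshgrid(np.arange(512),np.arange(384))
    D=np.stack([(u-c['cx'])/c['fx'],(v-c['cy'])/c['fy'],np.ones_like(u)],-1)@c['R']; O=-c['R'].T@c['t']
    Q=O+D*((.082-O[2])/D[...,2])[...,None]; d=Q[...,:2]-C; r=np.hypot(d[...,0],d[...,1]); a=np.degrees(np.arctan2(d[...,1],d[...,0]))%360
    b=(r>.1)&(r<.15)&(a>135)&(a<245)&(hsv[...,1]>75)&(hsv[...,0]<30)&(hsv[...,0]>10)
    k,l,s,ce=cv2.connectedComponentsWithStats(b.astype(np.uint8)); i=1+np.argmax(s[1:,4]); b=l==i
    print(s[i],ce[i],np.mean(Q[b],0).round(4),np.percentile(a[b],[2,50,98]).round(1),np.percentile(r[b],[2,50,98]).round(4))
cv2.imwrite('pics/c.png',np.vstack(o)[:,:,::-1]); g=get_obs(); print(g['width'],g['tool_pos'],g['wrist_force'])
```

```text
scene top z 0.09023120743230138 ((0.6160672903060913, -0.016602659597992897), 0.15125516057014465)Traceback (most recent call last):
  File "<stdin>", line 13, in <module>
    return _wrapfunc(a, 'argmax', axis=axis, out=out, **kwds)
    return bound(*args, **kwds)
ValueError: attempt to get argmax of an empty sequence
```

Request:
{"method": "drive_tool", "body": {
  "moves": [
    [0, 0, 0, 0, 0, 3, -1],
    [0, 0, 0, 0, 0, 3, -1],
    [0, 0, 0, 0, 0, 2, -1],
    [0, 0, 0, 0, 0, 1, -1],
    [0, 0, 0, 0, 0, 1, -1],
    [0, 0, 0, 0, 0, 1, -1],
    [0, 0, 0, 0, 0, 0, -1],
    [0, 0, 0, 0, 0, 0, -1]
  ]
}}

```text
time_s: 2.45
tool_pos: [0.603, 0.112, 0.0903]
tool_rot: [[0.0, 1.0, 0.0], [1.0, -0.0, 0.0], [0.0, 0.0, -1.0]]
wrist_force: [-4.8, -0.1, 12.5]
width: 0.0006
```

Request:
{"method": "drive_tool", "body": {
  "moves": [
    [0, 0, 0, -0.8, -5.5, 0, -1],
    [0, 0, 0, -0.8, -5.5, 0, -1],
    [0, 0, 0, -1, -5.5, 0, -1],
    [0, 0, 0, -1, -5.5, 0, -1],
    [0, 0, 0, -2, -5.4, 0, -1],
    [0, 0, 0, -2, -5.4, 0, -1],
    [0, 0, 0, -2, -5.4, 0, -1],
    [0, 0, 0, -2, -5.4, 0, -1],
    [0, 0, 0, -2.8, -5, 0, -1],
    [0, 0, 0, -2.8, -5, 0, -1],
    [0, 0, 0, -2.8, -5, 0, -1],
    [0, 0, 0, -2.8, -5, 0, -1]
  ]
}}

```text
time_s: 3.65
tool_pos: [0.5404, 0.0897, 0.0903]
tool_rot: [[-0.0, 1.0, 0.003], [1.0, 0.0, 0.001], [0.001, 0.003, -1.0]]
wrist_force: [3.3, 2.3, 5.2]
width: 0.0004
```

Request:
{"method": "drive_tool", "body": {
  "moves": [
    [0, 0, 0, 0, 0, 0, -1],
    [0, 0, 0, 0, 0, 0, -1],
    [0, 0, 0, 0, 0, 0, -1]
  ]
}}

```text
time_s: 3.95
tool_pos: [0.5398, 0.0893, 0.0902]
tool_rot: [[0.0, 1.0, 0.001], [1.0, -0.0, 0.0], [0.0, 0.001, -1.0]]
wrist_force: [-1.2, -1.3, 11.1]
width: 0.0003
```

Request:
{"method": "drive_tool", "body": {
  "moves": [
    [0, 0, 0, -3.7, -4.4, 0, -1],
    [0, 0, 0, -3.7, -4.4, 0, -1],
    [0, 0, 0, -3.7, -4.4, 0, -1],
    [0, 0, 0, -3.7, -4.4, 0, -1],
    [0, 0, 0, -4.4, -3.7, 0, -1],
    [0, 0, 0, -4.4, -3.7, 0, -1],
    [0, 0, 0, -4.4, -3.7, 0, -1],
    [0, 0, 0, -4.4, -3.7, 0, -1],
    [0, 0, 0, 0, 0, 0, -1]
  ]
}}

```text
time_s: 4.85
tool_pos: [0.5076, 0.0569, 0.0903]
tool_rot: [[0.0, 1.0, 0.002], [1.0, -0.0, 0.001], [0.001, 0.002, -1.0]]
wrist_force: [0.3, -0.5, 9.1]
width: 0.0006
```

Request:
{"method": "drive_tool", "body": {
  "moves": [
    [0, 0, 0, -5, -2.8, 0, -1],
    [0, 0, 0, -5, -2.8, 0, -1],
    [0, 0, 0, -5, -2.8, 0, -1],
    [0, 0, 0, -5, -2.8, 0, -1],
    [0, 0, 0, 0, 0, 0, -1]
  ]
}}

```text
time_s: 5.35
tool_pos: [0.4964, 0.0369, 0.0902]
tool_rot: [[0.0, 1.0, 0.002], [1.0, -0.0, 0.001], [0.001, 0.002, -1.0]]
wrist_force: [-0.5, -0.3, 9.7]
width: 0.0007
```

Request:
{"method": "drive_tool", "body": {
  "moves": [
    [0, 0, 0, -5.3, -2, 0, -1],
    [0, 0, 0, -5.3, -2, 0, -1],
    [0, 0, 0, 0, 0, 0, -1],
    [0, 0, 0, 0, 0, 0, -1]
  ]
}}

```text
time_s: 5.75
tool_pos: [0.4915, 0.0261, 0.0894]
tool_rot: [[0.0, 1.0, -0.001], [1.0, -0.0, -0.0], [-0.0, -0.001, -1.0]]
wrist_force: [0.1, 0.4, -0.8]
width: 0.0006
```

Request:
{"method": "drive_tool", "body": {
  "moves": [
    [0, 0, 0, -5, -1.5, 0, -1],
    [0, 0, 0, -5, -1.5, 0, -1],
    [0, 0, 0, 0, 0, 2, -1],
    [0, 0, 0, 0, 0, 2, -1],
    [0, 0, 0, 0, 0, 2, -1],
    [0, 0, 0, 0, 0, 0, -1]
  ]
}}

```text
time_s: 6.35
tool_pos: [0.4886, 0.0163, 0.0831]
tool_rot: [[-0.0, 1.0, -0.001], [1.0, 0.0, 0.0], [0.0, -0.001, -1.0]]
wrist_force: [0.4, 0.4, -0.5]
width: 0.0003
```

Request:
{"method": "drive_tool", "body": {
  "moves": [
    [0, 0, 0, 0, 0, 2, -1],
    [0, 0, 0, 0, 0, 2, -1],
    [0, 0, 0, 0, 0, 0, -1]
  ]
}}

```text
time_s: 6.65
tool_pos: [0.4888, 0.0163, 0.0793]
tool_rot: [[-0.0, 1.0, -0.0], [1.0, 0.0, 0.0], [0.0, -0.0, -1.0]]
wrist_force: [-0.0, -0.3, -0.8]
width: 0.0005
```

Request:
{"method": "drive_tool", "body": {
  "moves": [
    [0, 0, 0, 0, 0, 2, -1],
    [0, 0, 0, 0, 0, 1, -1]
  ]
}}

```text
time_s: 6.85
tool_pos: [0.4889, 0.0163, 0.0765]
tool_rot: [[-0.0, 1.0, 0.0], [1.0, 0.0, 0.0], [0.0, 0.0, -1.0]]
wrist_force: [-1.8, 1.1, 5.2]
width: 0.0002
```

Request:
{"method": "drive_tool", "body": {
  "moves": [
    [0, 0, 0, 0, 0, 1, -1],
    [0, 0, 0, 0, 0, 1, -1],
    [0, 0, 0, 0, 0, 0.5, -1],
    [0, 0, 0, 0, 0, 0, -1]
  ]
}}

```text
time_s: 7.25
tool_pos: [0.4889, 0.0163, 0.0742]
tool_rot: [[0.0, 1.0, 0.0], [1.0, -0.0, 0.0], [0.0, 0.0, -1.0]]
wrist_force: [-1.9, 0.5, 7.3]
width: 0.0004
```

Request:
{"method": "drive_tool", "body": {
  "moves": [
    [0, 0, 0, 0, 0, 0.5, -1],
    [0, 0, 0, 0, 0, 0.5, -1],
    [0, 0, 0, 0, 0, 0.3, -1],
    [0, 0, 0, 0, 0, 0, -1],
    [0, 0, 0, 0, 0, 0, -1]
  ]
}}

```text
time_s: 7.75
tool_pos: [0.489, 0.0163, 0.0739]
tool_rot: [[0.0, 1.0, 0.001], [1.0, -0.0, 0.0], [0.0, 0.001, -1.0]]
wrist_force: [-11.1, -1.3, 32.5]
width: 0.0005
```

Hard stop at z = 0.0739 with 32 N: that is the key's bottom (expected 0.074). I'll lift off straight up, then check.

Request:
{"method": "drive_tool", "body": {
  "moves": [
    [0, 0, 0, 0, 0, -3, -1],
    [0, 0, 0, 0, 0, -15, -1],
    [0, 0, 0, 0, 0, -30, -1],
    [0, 0, 0, 0, 0, -40, -1],
    [0, 0, 0, 0, 0, -40, -1],
    [0, 0, 0, 25, 0, -10, -1],
    [0, 0, 0, 40, 0, 0, -1],
    [0, 0, 0, 40, 0, 0, -1],
    [0, 0, 0, 0, 0, 0, -1],
    [0, 0, 0, 0, 0, 0, -1],
    [0, 0, 0, 0, 0, 0, -1]
  ]
}}

```text
time_s: 8.85
tool_pos: [0.4887, 0.1202, 0.2104]
tool_rot: [[0.001, 1.0, -0.0], [1.0, -0.001, -0.0], [-0.0, -0.0, -1.0]]
wrist_force: [0.2, -0.9, -0.8]
width: 0.0004
```

Run:
```python
from h import *
C=np.array([.615,-.018]); o=[]
for n,(x,y) in(('scene',(130,120)),('side',(230,120))):
    c=cam(n); P=pts(c); hsv=cv2.cvtColor(c['color'],cv2.COLOR_RGB2HSV)
    o.append(cv2.resize(c['color'][y:y+150,x:x+200],(600,450),interpolation=cv2.INTER_CUBIC)[:300])
    K=np.array([.4885,.0159]); r=np.hypot(P[...,0]-K[0],P[...,1]-K[1]); m=(r<.010)&(c['depth']>0)&(P[...,2]<.1)
    print(n,m.sum(),np.median(P[m],0) if m.any() else None)
cv2.imwrite('pics/d.png',np.vstack(o)[:,:,::-1]); g=get_obs(); print(g['tool_pos'],g['wrist_force'],g['time_s'])
```

```text
scene 20 [0.4892551  0.01424794 0.07592851]
side 34 [0.49087907 0.01532444 0.00935198]
[0.48885015 0.12003385 0.21057388] [-0.01896018 -0.13700888 -0.30557892] 8.95
```

View pics/d.png

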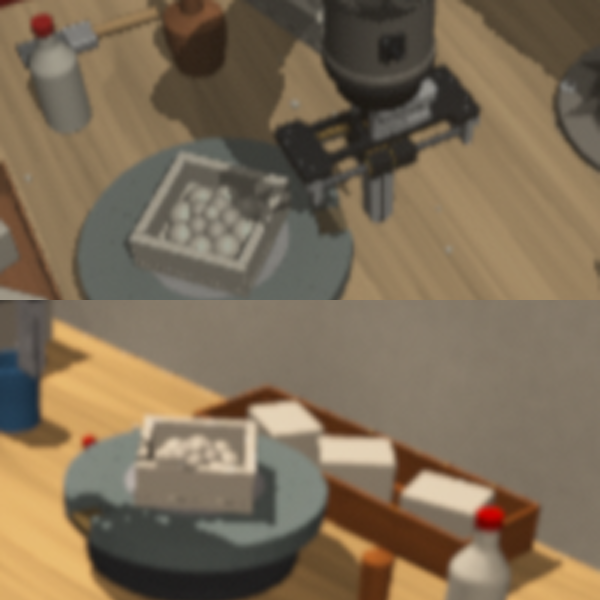

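Run:
```python
from h import *
K=np.array([.4885,.0159])
for n in('scene','side'):
    z=[];t=[]
    for _ in range(6):
        c=cam(n); P=pts(c); r=np.hypot(P[...,0]-K[0],P[...,1]-K[1]); m=(r<.012)&(c['depth']>0)&(P[...,2]>.06)&(P[...,2]<.088); z+=list(P[m][:,2])
        d=np.hypot(P[...,0]-.615,P[...,1]+.018); m=(d>.11)&(d<.14)&(abs(P[...,2]-.09)<.006); t+=list(P[m][:,2])
    print(n,len(z),np.percentile(z,[25,50,75]),np.median(t))
```

```text
scene 169 [0.0732063  0.07508217 0.07637117] 0.09036362196013079
side 86 [0.07429743 0.07540358 0.07653937] 0.09119114392391817
```

Relative to the rim, the key lies 15.3 mm (scene) and 15.8 mm (side) below it, against 16 mm when fully down, so it is down.

```bash
python3 -c "
from bench import *
print(hand_in())"
```

```text
the job is handed in; nothing more can be done
None
```

I found the notch by sliding along the rim, pressed the key fully down, and handed the job in at about 9.6 s of the 67 s.

- **Slide:** with the fingers shut, I touched the rim beside the red pointer at about 12 N. I slid along the robot-facing side at about 5–11 N in every reading. About 65° on, the force dropped to zero and the finger sank slightly, so I took that as the notch. This agreed with the angle seen in the camera images.
- **Press:** I pressed at the notch's middle until a hard stop at 73.9 mm above the bench with 32 N on the wrist; fully down should be 74 mm. Then I lifted straight up and moved clear.
- **Last checks:**
  - The cameras put the key 15.3 mm (scene) and 15.8 mm (side) below the rim, where 16 mm is fully down.
  - The last pictures show the stone and the tools in view unmoved by eye. I did not measure their displacement.
  - The wrist force was about 0 with the hand away from everything.

Two checks did not work as planned:
- **Camera check while sliding:** this re-measurement of the key failed because the arm hid it from the scene camera.
- **First side depth reading:** after the press it had picked up the bench under the rim. The repeat, limited to heights near the key, gave the figures above.

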